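# Lock the clamp of a plaster-carving stand with its headed pin

## Task

Make the plaster roundel on the sloping stand fast for carving: slide the clamp bar by its black grip to the right (as the robot sees it) until it is home against its end stop, then take the red-gripped pin out of the white tool block and push it through the blue fork and the bar's hole until its head sits flush on the fork, and let go. Do not touch the plaster roundel, and leave all the other tools and things where they are.

Things in the scene. Friction and masses are not known exactly. Their poses are not given: they have to be found in the camera images.
- pin: Headed pin: steel shank 16 mm in diameter, 80 mm long, nose tapered over its last 14 mm; steel head 36 mm in diameter, 8 mm thick; red cylindrical grip 24 mm in diameter, 44 mm tall. Origin on its axis under the head; z from shank to grip: nose at z -80, grip z 8 to 52 mm. Starts upright in one of the block's holes, head resting on the block.
- block: White tool block, 190 (x) x 80 (y) x 90 (z) mm, fixed; three vertical holes, 19 mm in diameter, in a row along its x at -56, 0 and 56 mm, hold the pin and the two gouges in any order. Origin at the centre of its underside.
- stand: Sloping carving stand, fixed, low front edge to the robot. Origin on the table; x front to back, y left. Base board x -100 to 100, y -283 to 8 mm. Dark desk board (180 mm up the slope, y -285 to 10) tilted 32 degrees about y, its surface 115 mm above the origin, 67 high in front, 163 at the back. Blue fork at its left end; the bar reaches y = 140 when open.
- fork_seat (a point): Centre of the hole's mouth on the blue fork's upper face. z out of the hole (32 degrees off vertical, to the robot), x up the slope, y left along the bar. Fork 50 (x) x 56 (y) mm: upper plate z -16 to 0, gap to -38, lower plate to -54, open below; holes 19 mm with 3 mm chamfers, also the bar's. Web at x 25 to 41, no higher. Pin seated: its origin here, z axes along each other.
- clamp (a joint): Slide of the clamp bar, m: 0 = open (bar to the left), 0.060 = home at the end stop, jaw against the roundel, bar's hole in line with the fork's. It moves along -y of fork_seat and stays where it is left (friction about 2.5 N).
- clamp_grip (a point): On the axis of the clamp bar's black grip, a cylinder 26 mm in diameter, 48 mm tall, square to the desk; 24 mm below its top and 24 mm above the bar. Axes as fork_seat, 6 mm above the fork's upper face; home it is 130 mm to the right (-y) of the fork's hole. Bar 40 mm wide, 18 mm thick; cork jaw 70 mm wide, 40 mm right of the grip, 10 mm below this point.
- roundel: Round white plaster plaque with a carved rosette, 150 mm in diameter, 26 mm thick, fixed on the desk; fragile, not to be touched. Origin at the centre of its underside, on the desk surface, 245 mm to the right of the fork's hole; z square to the desk.
- gouge_a: Gouge with a pale wooden handle 28 mm thick, upright in the block, standing 72 mm above it (brass collar 30 mm in diameter, 10 mm tall). Origin on its axis at the block's top. Bystander.
- gouge_b: Gouge like gouge_a with a brown handle. Bystander.
- bottle: Blue bottle, 60 mm in diameter, 190 mm tall, behind the fork. Origin at the centre of its underside. Bystander.
- jar: Amber jar, 68 mm in diameter, 85 mm tall, in front of the stand. Origin at the centre of its underside. Bystander.
- tin: Green tin with a white lid and label, 64 mm in diameter, 140 mm tall, close beside the tool block. Origin at the centre of its underside. Bystander.
- mallet: Mallet lying on the table, 200 mm long along its x, head at +x, under 40 mm high. Bystander.
- brush: Brush lying on the table, 190 mm long along its x, under 30 mm high. Bystander.
- tile: Plaster tile 90 x 90 x 14 mm lying on the table. Origin at the centre of its underside. Bystander.
Things that resemble listed ones, but are neither listed nor needed, are in the scene too. Leave any green, purple or turquoise look-alike of the pin alone.

How it is judged:
By the outcome, as a careful person would: the job done as asked, in the order asked, and still so for the second after the job is handed in, with the robot touching nothing.
It also fails if it takes over 58 s, if anything falls off the work surface, if the arm or the gripper's body presses on something with over 40 N, if the wrist force passes 120 N, or if a joint passes its speed limit or range.

## Robot

A 6-joint arm with a two-finger parallel gripper is mounted at the origin on the work surface. World frame = base frame: x ahead of the robot, y to its left, z up, the work surface at z = 0. Lengths are in m, angles in rad, forces in N, time in s.
With the tool pointing down it reaches from about 0.275 to 0.875 m from the base axis. Payload 12.5 kg.
Tool frame: the origin (TCP) lies at the very end of the fingers, on their centre line; the grasp point (between the pads) lies 19 mm behind it; z points along the fingers, y is the line along which they close (so a half turn about z gives the same grasp; the last joint's range is limited). The gripper opens to 85 mm and grips with 20 to 120 N. Pads are 22 mm wide; open, the fingers measure 114 mm over their backs; the gripper's body (76 mm by 85 mm) begins 54 mm behind the grasp point. The pads swing forward as they close: fully open they stand 13 mm farther back than shut.
Start: joints at [1.116, 0.351, 1.652, -0, 1.139, -0.085], TCP at [0.199, 0.513, 0.231] pointing down, gripper open.
Joint ranges: [-2.75, 2.75], [-0.79, 2.1], [0.01, 2.65], [-1.57, 4.71], [0.07, 3.14], [-2.87, 2.87]. Speed limits (rad/s): [2.22, 2.22, 2.79, 3.14, 3.14, 3.14].

## Interface

Orientations are given as a 3x3 rotation matrix whose columns are the frame's x, y, z axes.
In Python, from bench import manip gives the robot as it stands. Calls block until the motion is done:
- manip.move_ptp(position, orientation): joint-space move of the TCP to a pose.
- manip.move_l(position, attitude=None, max_speed=0.15): straight line of the TCP; attitude=None keeps the orientation; max_speed is the mean speed in m/s.
- manip.move_j(angles): joint-space move.
- manip.set_gripper(opening, effort=None): opening from 0.0 (shut) to 1.0 (fully open); effort is the grip in N (None keeps the last); returns when the fingers have stopped.
- manip.dwell(seconds).
- manip.inverse_kinematics(position, orientation): joint angles nearest the present ones, or None.
- manip.grab_frame(name): name is "scene" or "top" or "wrist"; returns (picture, depth): 480x640x3 uint8, red, green, blue; 480x640 float32, m along the optical axis (not along the pixel's ray), 0 where there is no reading.
- manip.get_calibration(name): a dict with "camera_matrix" (3x3 intrinsics, pixels), "k1" (the pictures are not rectified: a ray, as slopes to the right and down, at radius r is drawn at 1 + k1 r^2 times it, then the intrinsics apply), "R" (3x3) and "t" (3): a world point X has camera coordinates R X + t. Camera axes: x right, y down, z forward; pixel columns grow to the right and rows downward; lengths in m; the calibration is good to about 2 mm. A picture is of the moment at which its call begins: read the wrist's pose just before it. get_calibration takes no time and is no camera call; for the wrist camera it gives the pose at the moment of the call.
A pose or a line that the arm cannot do raises manip.Unreachable and nothing moves.
- manip.sign_off(): hands the job in; it is judged then, once.
Trained networks look in the newest picture that a camera, given by its name, has taken for a name from the list of things; names that differ only in an ending like _2 or _b are one class to them, and where a whole thing is asked for, a point or a joint stands for the part that bears it (a point fixed in the world has none). Each returns a list of dicts, best first, with "confidence" (0 to 1); they miss things now and then, are a little off and sometimes report something else, mostly with a low value. They report only what shows in the picture. A call takes as long as a camera call. They do not tell look-alikes from the thing itself.
- manip.look_for(camera, name): "at" ([x, y, z] in m, in world coordinates, good to about 4 mm: the middle of the surface that is visible of it).
Readings, each from a call of its own:
- manip.current_time(): time.
- manip.current_qpos(): joint angles.
- manip.current_joint_vel(): joint speeds.
- manip.current_joint_torque(): joint torques, N m.
- manip.current_ee_pos(): TCP position.
- manip.current_tcp_rot(): TCP orientation.
- manip.current_force(): force on the tool from outside, world axes, zero at the start.
- manip.current_ft_torque(): the same for the moment, N m.
- manip.current_grip_width(): opening from 0.0 (shut) to 1.0 (fully open).
- manip.current_grip_force(): force on a finger pad.
Only numpy, scipy, OpenCV 4.12 (cv2) and the standard library are available. Lean on these libraries where they do the work, as an engineer would, in place of code of your own. Each camera call takes 0.05 s, during which the arm holds its last target. There are 200 camera calls.

## Working session

There is one attempt and no reset: what is moved stays moved. The work goes in short steps, each a Python script; the robot and the scene stay as the last script left them, time stands still between calls to the robot, and variables do not carry over. Pictures are saved under pics/ and viewed, at most 10 in all, crops included, and the job is handed in when it is done.

```bash
mkdir -p pics; ls
cat > h.py <<'E'
import numpy as np, cv2
from bench import manip as m
def save(n,cam,img): cv2.imwrite(f'pics/{n}.png',img[:,:,::-1])
def cloud(cam,d,c=None):
    c=c or m.get_calibration(cam); K=np.array(c['camera_matrix']);R=np.array(c['R']);t=np.array(c['t'])
    v,u=np.mgrid[0:480,0:640]; p=np.stack([u.ravel(),v.ravel()],1).astype(float)[:,None]
    n=cv2.undistortPoints(p,K,np.array([c['k1'],0,0,0,0.]))[:,0]
    P=np.c_[n,np.ones(len(n))]*d.reshape(-1,1)
    W=(P-t)@R; W[d.ravel()==0]=np.nan
    return W.reshape(480,640,3)
E
python3 - <<'E'
from h import *
for cam in ['scene','top']:
    i,d=m.grab_frame(cam); save(cam+'0',cam,i); np.savez(cam+'0.npz',i=i,W=cloud(cam,d))
    for n in ['pin','block','stand','clamp_grip','clamp','roundel','gouge_a','tin','jar','bottle','mallet','tile','brush']:
        print(cam,n,[(np.round(x['at'],3).tolist(),round(x['confidence'],2)) for x in m.look_for(cam,n)][:4])
print(m.current_time())
E
```

```text
pics
scene pin [([0.663, 0.324, 0.09], 0.89), ([0.546, 0.198, 0.086], 0.63), ([0.594, 0.457, 0.096], 0.57), ([0.564, 0.3, 0.116], 0.54)]
scene block [([0.545, 0.281, 0.064], 0.63)]
scene stand [([0.55, -0.209, 0.014], 0.85)]
scene clamp_grip [([0.518, -0.108, 0.143], 0.97)]
scene clamp [([0.52, -0.107, 0.143], 0.71)]
scene roundel [([0.528, -0.272, 0.155], 0.6)]
scene gouge_a [([0.454, 0.314, 0.128], 0.7), ([0.515, 0.303, 0.13], 0.61)]
scene tin [([0.442, 0.216, 0.084], 0.89)]
scene jar [([0.372, -0.144, 0.076], 0.55)]
scene bottle [([0.704, -0.041, 0.094], 0.92)]
scene mallet [([0.672, 0.225, 0.023], 0.84)]
scene tile [([0.363, 0.087, 0.013], 0.83)]
scene brush [([0.602, 0.383, 0.016], 0.72)]
top pin [([0.53, 0.201, 0.102], 0.67), ([0.585, 0.46, 0.103], 0.55), ([0.553, 0.305, 0.124], 0.52), ([0.654, 0.336, 0.1], 0.48)]
top block [([0.492, 0.302, 0.091], 0.82)]
top stand [([0.503, -0.178, 0.133], 0.85)]
top clamp_grip [([0.53, -0.077, 0.139], 0.93)]
top clamp [([0.526, -0.079, 0.134], 0.72)]
top roundel [([0.491, -0.25, 0.139], 0.81)]
top gouge_a [([0.412, 0.231, 0.138], 0.73), ([0.447, 0.319, 0.151], 0.71), ([0.496, 0.312, 0.153], 0.7)]
top tin []
top jar [([0.35, -0.128, 0.088], 0.75)]
top bottle [([0.679, -0.025, 0.12], 0.96)]
top mallet [([0.665, 0.236, 0.026], 0.67)]
top tile [([0.379, 0.108, 0.015], 0.56), ([0.491, -0.249, 0.139], 0.53)]
top brush [([0.556, 0.396, 0.022], 0.86), ([0.41, 0.231, 0.138], 0.52), ([0.667, 0.234, 0.022], 0.51), ([0.529, -0.08, 0.136], 0.26)]
1.4
```

View pics/scene0.png

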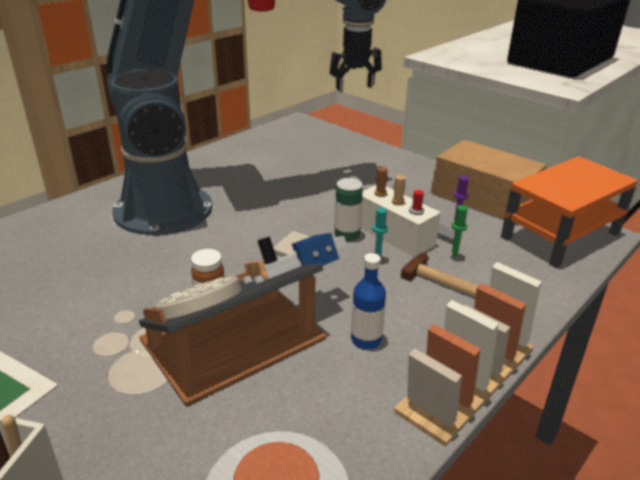

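View pics/top0.png

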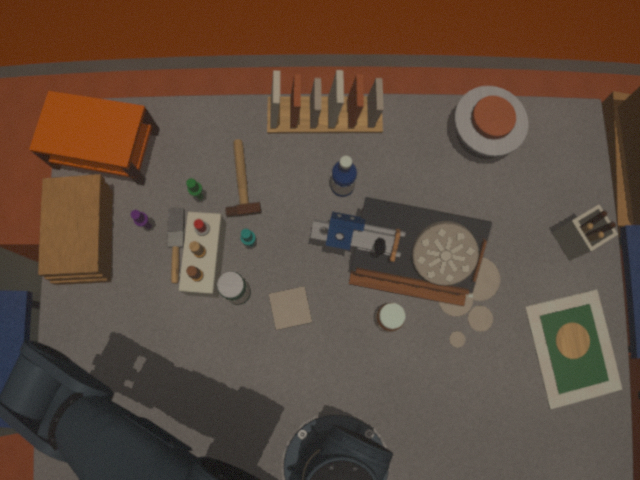

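Scene: red pin at about (418,200) in the white block, blue fork (318,248), black grip (267,250), roundel (205,297). Top: pin (200,225), fork (345,230), grip (379,246), roundel (446,254), tin (233,288). Next I compute positions from colour and depth.

Run:
```python
from h import *
for cam,boxes in dict(top=dict(red=(185,210,215,240),fork=(322,205,372,260),grip=(368,232,390,262),blk=(175,205,225,300),rnd=(405,215,490,295)),
                      scene=dict(red=(405,185,430,218),fork=(290,228,345,275),grip=(255,232,280,268))).items():
    z=np.load(cam+'0.npz'); W=z['W']; hsv=cv2.cvtColor(z['i'],cv2.COLOR_RGB2HSV)
    for n,(a,b,c,d) in boxes.items():
        h=hsv[b:d,a:c].reshape(-1,3).astype(int); w=W[b:d,a:c].reshape(-1,3)
        k={'red':((h[:,0]<8)|(h[:,0]>172))&(h[:,1]>130)&(w[:,2]>.08),'fork':(abs(h[:,0]-108)<12)&(h[:,1]>140)&(h[:,2]>60),'grip':(h[:,2]<45)&(w[:,2]>.135),
           'blk':(h[:,1]<60)&(h[:,2]>120)&(abs(w[:,2]-.09)<.012),'rnd':(h[:,1]<70)&(h[:,2]>110)&(w[:,2]>.09)}[n]
        k&=np.isfinite(w[:,0]); p=w[k]
        print(cam,n,len(p),'med',np.round(np.median(p,0),4),'lo',np.round(np.percentile(p,3,axis=0),3),'hi',np.round(np.percentile(p,97,axis=0),3))
        if n=='blk': print(cv2.minAreaRect((p[:,:2]*1000).astype(np.float32)))
        if n in('rnd','fork'):
            q=p
            for _ in range(4):
                c0=q.mean(0); _,s,V=np.linalg.svd(q-c0); r=(p-c0)@V[2]; q=p[abs(r)<.004]
            nn=V[2]*np.sign(V[2,2]); print(' plane n',nn.round(3),'tilt',np.degrees(np.arccos(nn[2])).round(1),'az',np.degrees(np.arctan2(nn[1],nn[0])).round(1),len(q),c0.round(4), np.std((q-c0)@nn).round(4))
            ex=np.array([0,0,1])-nn*nn[2]; ex/=np.linalg.norm(ex); ey=np.cross(nn,ex)
            uv=np.c_[(q-c0)@ex,(q-c0)@ey]; rr=cv2.minAreaRect((uv*1000).astype(np.float32)); print(' rect',rr,(c0+ex*rr[0][0]/1000+ey*rr[0][1]/1000).round(4))
```

```text
top red 72 med [0.5583 0.3105 0.1432] lo [0.55  0.301 0.134] hi [0.568 0.321 0.149]
  return _methods._mean(a, axis=axis, dtype=dtype,
  ret = um.true_divide(
Traceback (most recent call last):
IndexError: index -1 is out of bounds for axis 0 with size 0
```

```bash
cat > ana.py <<'E'
from h import *
for cam,boxes in dict(top=dict(red=(185,210,215,240),fork=(322,205,372,260),grip=(368,232,390,262),blk=(175,205,225,300),rnd=(405,215,490,295)),
                      scene=dict(red=(405,185,430,218),fork=(290,228,345,275),grip=(255,232,280,268))).items():
    z=np.load(cam+'0.npz'); W=z['W']; hsv=cv2.cvtColor(z['i'],cv2.COLOR_RGB2HSV)
    for n,(a,b,c,d) in boxes.items():
        h=hsv[b:d,a:c].reshape(-1,3).astype(int); w=W[b:d,a:c].reshape(-1,3)
        if n=='fork': print(hsv[(222 if cam=='top' else 245),(345 if cam=='top' else 318)],W[222,345])
        k={'red':((h[:,0]<8)|(h[:,0]>172))&(h[:,1]>130)&(w[:,2]>.08),'fork':(abs(h[:,0]-108)<12)&(h[:,1]>110)&(w[:,2]>.1),'grip':(h[:,2]<45)&(w[:,2]>.11),
           'blk':(h[:,1]<60)&(h[:,2]>120)&(abs(w[:,2]-.09)<.012),'rnd':(h[:,1]<100)&(h[:,2]>110)&(w[:,2]>.09)}[n]
        k&=np.isfinite(w[:,0]); p=w[k]
        if len(p)<5: print(cam,n,len(p));continue
        print(cam,n,len(p),'med',np.round(np.median(p,0),4),'lo',np.round(np.percentile(p,3,axis=0),3),'hi',np.round(np.percentile(p,97,axis=0),3))
        if n=='blk': print(cv2.minAreaRect((p[:,:2]*1000).astype(np.float32)))
        if n in('rnd','fork'):
            q=p
            for _ in range(6):
                c0=np.median(q,0); _,s,V=np.linalg.svd(q-c0); r=(p-c0)@V[2]; q=p[abs(r)<.005]
            nn=V[2]*np.sign(V[2,2]); print(' plane n',nn.round(3),'tilt',np.degrees(np.arccos(nn[2])).round(1),'az',np.degrees(np.arctan2(nn[1],nn[0])).round(1),len(q),c0.round(4), np.std((q-c0)@nn).round(4))
            ex=np.array([0,0,1])-nn*nn[2]; ex/=np.linalg.norm(ex); ey=np.cross(nn,ex)
            uv=np.c_[(q-c0)@ex,(q-c0)@ey]; rr=cv2.minAreaRect((uv*1000).astype(np.float32)); print(' rect',rr,(c0+ex*rr[0][0]/1000+ey*rr[0][1]/1000).round(4))
E
python3 ana.py
```

```text
top red 72 med [0.5583 0.3105 0.1432] lo [0.55  0.301 0.134] hi [0.568 0.321 0.149]
[109 107  74] [ 0.55376698 -0.02177313  0.17176149]
top fork 323 med [ 0.5377 -0.0136  0.1583] lo [ 0.507 -0.051  0.138] hi [0.557 0.014 0.172]
 plane n [-0.529  0.121  0.84 ] tilt 32.8 az 167.2 310 [ 0.5373 -0.0134  0.1581] 0.0023
 rect ((-5.696439743041992, -8.749637603759766), (63.2906608581543, 71.0137939453125), 2.208390235900879) [ 0.5306 -0.0209  0.155 ]
top grip 108 med [ 0.4969 -0.0962  0.1733] lo [ 0.483 -0.105  0.157] hi [ 0.516 -0.087  0.183]
top blk 2010 med [0.4966 0.3103 0.0909] lo [0.414 0.277 0.085] hi [0.595 0.357 0.096]
((505.1265563964844, 316.96221923828125), (80.48644256591797, 192.45606994628906), 85.39389038085938)
top rnd 3000 med [ 0.4867 -0.2509  0.1388] lo [ 0.432 -0.313  0.104] hi [ 0.54  -0.189  0.171]
 plane n [-0.517  0.104  0.85 ] tilt 31.8 az 168.6 2719 [ 0.4868 -0.2515  0.1391] 0.0024
 rect ((-1.6908760070800781, 0.8900909423828125), (143.46527099609375, 144.49246215820312), 45.03631591796875) [ 0.4856 -0.2504  0.1382]
scene red 158 med [0.5648 0.3031 0.1275] lo [0.552 0.297 0.103] hi [0.571 0.318 0.142]
[106 159  90] [0.43608545 0.20583758 0.05474749]
scene fork 859 med [ 0.564  -0.03    0.1528] lo [ 0.533 -0.067  0.129] hi [0.583 0.004 0.169]
 plane n [ 0.826 -0.169  0.537] tilt 57.5 az -11.6 785 [ 0.5649 -0.0299  0.1522] 0.0019
 rect ((-4.928646087646484, 1.5175285339355469), (78.67377471923828, 51.00885009765625), 89.8426742553711) [ 0.5672 -0.0319  0.148 ]
scene grip 256 med [ 0.5085 -0.1065  0.1598] lo [ 0.496 -0.114  0.142] hi [ 0.521 -0.095  0.177]
```

```bash
cat >> h.py <<'E'
a=np.radians(-11.7); T=np.radians(32)
ex=np.array([np.cos(a)*np.cos(T),np.sin(a)*np.cos(T),np.sin(T)]); ey=np.array([-np.sin(a),np.cos(a),0]); n=np.cross(ex,ey)
def O(y,z): z=np.array(z,float); y=np.array(y,float); return np.c_[np.cross(y,z),y,z]
seat0=np.array([.527,-.010,.1513])
E
python3 - <<'E'
from h import *
print(n, m.current_tcp_rot().round(2).tolist())
for nm,O_ in dict(x=O(ex,-n),xm=O(-ex,-n),y=O(ey,-n),ym=O(-ey,-n)).items():
    for p in [seat0-.06*ey+.2*n, seat0-.13*ey+.02*n, seat0+.13*n]:
        q=m.inverse_kinematics(p,O_); print(nm,None if q is None else np.round(q,2))
m.move_ptp(seat0-.06*ey+.2*n,O(ex,-n) if m.inverse_kinematics(seat0-.13*ey,O(ex,-n)) is not None else O(-ex,-n))
c=m.get_calibration('wrist'); i,d=m.grab_frame('wrist'); save('w1','',i); np.savez('w1.npz',i=i,W=cloud('wrist',d,c))
for k in ['clamp_grip','clamp','roundel']: print(k,m.look_for('wrist',k))
print(m.current_time())
E
```

```text
[-0.51890903  0.10746089  0.8480481 ] [[-0.93, 0.36, -0.0], [0.36, 0.93, 0.0], [0.0, 0.0, -1.0]]
x [-0.24 -0.27  2.18  0.03  0.68 -0.05]
x [-0.42  0.19  2.19  0.49  0.24 -0.66]
x [-0.04 -0.07  2.18 -0.18  0.49  0.3 ]
xm None
xm [-0.42  0.19  2.19  0.49  0.24  2.48]
xm [-0.04 -0.07  2.18 -0.18  0.49 -2.84]
y [-0.24 -0.27  2.18  0.03  0.68 -1.62]
y [-0.42  0.19  2.19  0.49  0.24 -2.23]
y [-0.04 -0.07  2.18 -0.18  0.49 -1.27]
ym [-0.24 -0.27  2.18  0.03  0.68  1.52]
ym [-0.42  0.19  2.19  0.49  0.24  0.91]
ym [-0.04 -0.07  2.18 -0.18  0.49  1.87]
clamp_grip [{'at': [0.5218, -0.0749, 0.1361], 'confidence': 0.68}]
clamp [{'at': [0.5261, -0.0723, 0.1324], 'confidence': 0.71}]
roundel [{'at': [0.4834, -0.2358, 0.1332], 'confidence': 0.57}]
3.75
```

View pics/w1.png

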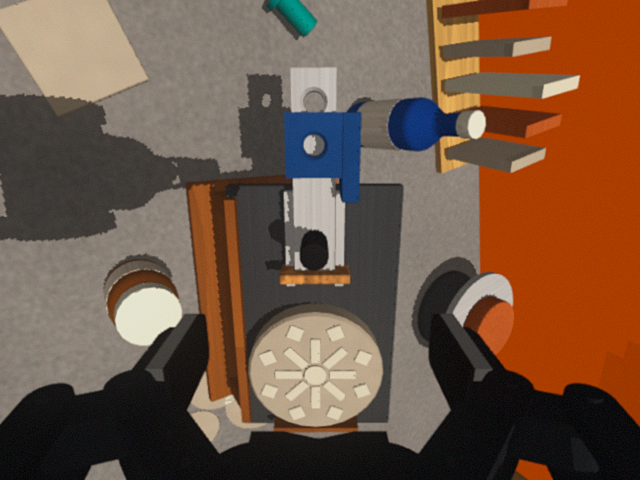

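Wrist view: fork hole at (315,145), bar hole at (314,99), black grip around (314,250), roundel centre (316,375); the bar runs almost vertically in the picture, so the yaw estimate is good.

Run:
```python
from h import *
z=np.load('w1.npz'); W=z['W']; I=z['i']; hsv=cv2.cvtColor(I,cv2.COLOR_RGB2HSV).astype(int)
F=np.c_[ex,ey,n]
L=(W-seat0)@F   # stand coords about seat0
blue=(abs(hsv[...,0]-110)<12)&(hsv[...,1]>120)
B=np.zeros((480,640),bool); B[105:185,280:345]=1
f=L[blue&B]; f=f[np.isfinite(f[:,0])]
zt=np.percentile(f[:,2],60); print('fork z pct',np.percentile(f[:,2],[5,25,50,75,95]).round(4))
g=f[abs(f[:,2]-zt)<.006]; A=np.c_[g[:,:2],np.ones(len(g))]; print('plane slopes',np.linalg.lstsq(A,g[:,2],rcond=None)[0].round(4),'x',np.percentile(g[:,0],[1,99]).round(4),'y',np.percentile(g[:,1],[1,99]).round(4))
# hole: non-blue pixels in the fork area
hole=np.zeros((480,640),np.uint8); hole[128:162,298:332]=(~blue[128:162,298:332])
nl,lab,st,ce=cv2.connectedComponentsWithStats(hole); k=1+np.argmax(st[1:,4]); print('hole',st[k],ce[k])
c=m.get_calibration('wrist'); K=np.array(c['camera_matrix']);R=np.array(c['R']);t=np.array(c['t'])
def ray(uv,z):
    s=cv2.undistortPoints(np.array([[uv]],float),K,np.array([c['k1'],0,0,0,0.]))[0,0]
    d=R.T@np.r_[s,1]; o=-R.T@t; o_=(o-seat0)@F; d_=d@F; return o_+d_*(z-o_[2])/d_[2]
print('hole local',ray(ce[k],zt).round(4))
# roundel top
x=L[300:430,240:390].reshape(-1,3); x=x[np.isfinite(x[:,0])]; x=x[abs(x[:,2]-(zt-.0155))<.008]
print('rnd z',np.median(x[:,2]).round(4),'min/max',np.percentile(x,[1,99],axis=0).round(4).tolist())
cc=ray((315.5,375.5),np.median(x[:,2])); print('rnd centre',cc.round(4))
G=np.zeros((480,640),bool); G[225:275,295:335]=1
gm=G&(hsv[...,2]<40)&(L[...,2]>zt+.022); p=L[gm]; print('grip top',len(p),np.median(p,0).round(4),np.percentile(p,[2,98],axis=0).round(4).tolist())
```

```text
fork z pct [-0.0017 -0.0007 -0.0002  0.0004  0.0012]
plane slopes [-0.0007  0.0092 -0.0002] x [-0.0283  0.023 ] y [-0.0255  0.0288]
hole [303 134  22  23 396] [313.41161616 144.76010101]
hole local [-0.0038  0.0024  0.    ]
rnd z -0.0165 min/max [[-0.0722, -0.3218, -0.0223], [0.0667, -0.1704, -0.0136]]
rnd centre [-0.0025 -0.2451 -0.0165]
grip top 632 [-0.0031 -0.0886  0.0294] [[-0.0138, -0.1008, 0.0235], [0.0073, -0.0782, 0.0309]]
```

```bash
cat >> h.py <<'E'
F=np.c_[ex,ey,n]
seat=seat0+F@np.array([-.0029,.0015,-.0002])
def P(x,y,z): return seat+F@np.array([x,y,z])
E
python3 - <<'E'
from h import *
A=O(ex,-n)
m.move_ptp(P(0,-.090,.06),A)
m.move_l(P(0,-.090,-.007),max_speed=.12)
m.set_gripper(0.0,40)
print('grip',m.current_grip_width()*85,m.current_grip_force(), m.current_force()@F)
f0=m.current_force()@F
m.move_l(P(0,-.124,-.007),max_speed=.08)
print((m.current_force()@F).round(1))
for k in range(1,12):
    m.move_l(P(0,-.124-.001*k,-.007),max_speed=.03)
    f=m.current_force()@F; print(k,(f-f0).round(1),((m.current_ee_pos()-seat)@F).round(4))
    if f[1]-f0[1]>15: break
m.set_gripper(0.8)
m.move_l(m.current_ee_pos()+.09*n,max_speed=.15)
m.move_ptp(P(0,-.06,.2),A)
c=m.get_calibration('wrist'); i,d=m.grab_frame('wrist'); save('w2','',i); np.savez('w2.npz',i=i,W=cloud('wrist',d,c))
print(m.current_time())
E
```

```text
grip 24.789288545562684 38.384199142456055 [-5.68612377 -1.03008556 14.39736925]
[-5.1 -1.7 12.9]
1 [ 1.4  0.4 -2.3] [-0.0011 -0.1248 -0.0067]
2 [ 1.   1.7 -2.4] [-0.0011 -0.1256 -0.0067]
3 [ 1.1  1.1 -1.3] [-0.0011 -0.1266 -0.0067]
4 [ 1.3  3.7 -1.9] [-0.0011 -0.1275 -0.0067]
5 [ 2.2 12.2 -3.9] [-0.0012 -0.1276 -0.0067]
6 [ 6.2 22.1 -4. ] [-0.0012 -0.1276 -0.0067]
9.6333
```

View pics/w2.png

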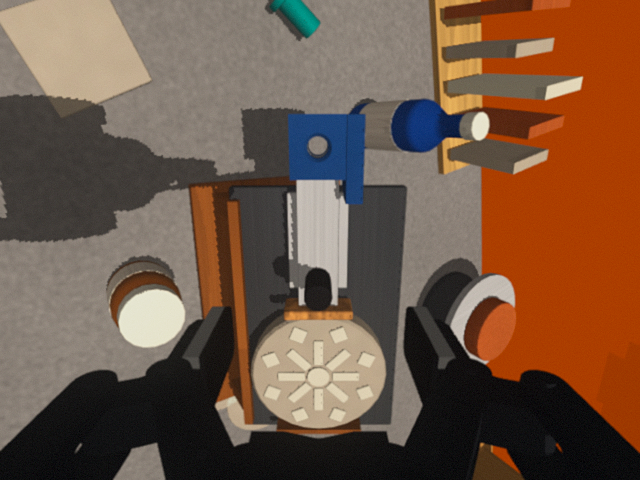

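Bar is now home: jaw against the roundel's edge, fork hole (318,146) shows the light bar around its hole. Re-measure the fork hole and look at the pin.

```bash
cat > meas.py <<'E'
from h import *
def rayW(c,uv):
    s=cv2.undistortPoints(np.array([[uv]],float),np.array(c['camera_matrix']),np.array([c['k1'],0,0,0,0.]))[0,0]
    R=np.array(c['R']); return -R.T@np.array(c['t']), R.T@np.r_[s,1]
E
python3 - <<'E'
from meas import *
z=np.load('w2.npz'); I=z['i']; hsv=cv2.cvtColor(I,cv2.COLOR_RGB2HSV).astype(int); L=(z['W']-seat)@F
c=m.get_calibration('wrist'); print('cam in tool',((-np.array(c['R']).T@np.array(c['t'])-m.current_ee_pos())@m.current_tcp_rot()).round(3))
blue=(abs(hsv[...,0]-110)<12)&(hsv[...,1]>120)
hole=np.zeros((480,640),np.uint8); hole[130:164,301:335]=(~blue[130:164,301:335])
nl,lab,st,ce=cv2.connectedComponentsWithStats(hole); k=1+np.argmax(st[1:,4])
def loc(uv,zz):
    o,d=rayW(c,uv); o=(o-seat)@F; d=d@F; return o+d*(zz-o[2])/d[2]
print('hole',st[k],ce[k],loc(ce[k],0).round(4), 'bbox ctr',loc((st[k][0]+st[k][2]/2-.5,st[k][1]+st[k][3]/2-.5),0).round(4))
B=np.zeros((480,640),bool); B[105:190,283:350]=1
g=L[blue&B&(abs(L[...,2])<.005)]; print('fork',np.percentile(g,[.5,99.5],axis=0).round(4).tolist())
G=np.zeros((480,640),bool); G[255:320,298:338]=1
p=L[G&(hsv[...,2]<40)&(L[...,2]>.024)]; print('grip top',len(p),np.median(p,0).round(4),np.percentile(p,[2,98],axis=0).round(4).tolist())
b=np.radians(-4.6); bx=np.array([np.cos(b),np.sin(b),0]); by=np.array([-bx[1],bx[0],0])
pin=np.array([.559,.311,0])
for s in (1,-1): print(s,np.round(m.inverse_kinematics(pin+[0,0,.1],O(s*by,[0,0,-1])),2))
A=O(by,[0,0,-1])
m.move_ptp(pin+[0,0,.28],A)
c=m.get_calibration('wrist'); i,d=m.grab_frame('wrist'); save('w3','',i); W=cloud('wrist',d,c); np.savez('w3.npz',i=i,W=W)
hsv=cv2.cvtColor(i,cv2.COLOR_RGB2HSV).astype(int)
r=((hsv[...,0]<8)|(hsv[...,0]>172))&(hsv[...,1]>130)&(np.linalg.norm(W[...,:2]-pin[:2],axis=2)<.04)
q=W[r]; t=q[q[:,2]>np.percentile(q[:,2],90)-.006]; print('red top',len(t),np.median(t,0).round(4),np.percentile(t,[2,98],axis=0).round(4).tolist())
k=(hsv[...,1]<60)&(hsv[...,2]>110)&(abs(W[...,2]-.09)<.006); print(k.sum(),cv2.minAreaRect((W[k][:,:2]*1000).astype(np.float32)),np.median(W[k][:,2]))
print(m.current_time())
E
```

```text
cam in tool [ 0.077  0.001 -0.143]
hole [307 136  21  22 381] [317.19422572 146.3832021 ] [-0.0016  0.0006  0.    ] bbox ctr [-0.0018  0.0005  0.    ]
fork [[-0.0259, -0.0325, -0.0031], [0.0271, 0.0278, 0.0019]]
grip top 574 [-0.001  -0.1274  0.0295] [[-0.0109, -0.1393, 0.0249], [0.0098, -0.1172, 0.031]]
1 [ 0.43  0.66  1.51 -0.    0.98 -1.06]
-1 [ 0.43  0.66  1.51 -0.    0.98  2.09]
red top 799 [0.5582 0.314  0.1422] [[0.5439, 0.2961, 0.1397], [0.5697, 0.3435, 0.3694]]
7894 ((574.702392578125, 202.325439453125), (151.88723754882812, 455.4656677246094), 39.25804138183594) 0.09033768017121246
11.1333
```

View pics/w3.png

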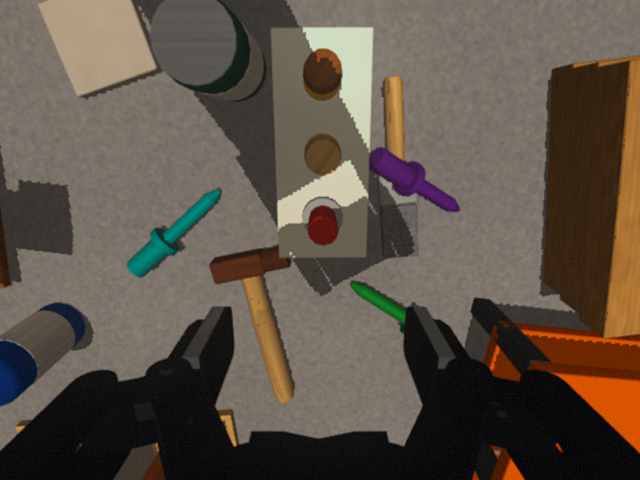

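Run:
```python
from h import *
for nm,pts in dict(scene0=[(462,180),(461,190),(461,200),(460,212),(459,230),(457,250),(380,215),(379,245)],top0=[(135,213),(140,218),(146,224),(193,185),(197,193),(246,234)],w3=[(380,158),(405,178),(430,193),(450,206),(360,288),(380,300),(140,265),(165,242),(215,195)]).items():
    z=np.load(nm+'.npz')
    for u,v in pts: print(nm,(u,v),z['W'][v,u].round(3),z['i'][v,u])
z=np.load('w3.npz'); W=z['W']; i=z['i']; hsv=cv2.cvtColor(i,cv2.COLOR_RGB2HSV).astype(int)
s=np.zeros((480,640),bool); s[195:250,295:345]=1
r=((hsv[...,0]<8)|(hsv[...,0]>172))&(hsv[...,1]>130)&s
q=W[r]; print('red z',np.percentile(q[:,2],[5,50,95]).round(4)); t=q[(q[:,2]>.139)&(q[:,2]<.147)]; print(len(t),np.median(t,0).round(4),np.percentile(t,[2,98],axis=0).round(4).tolist(), cv2.minEnclosingCircle((t[:,:2]*1000).astype(np.float32)))
s[:]=0; s[20:260,265:380]=1
k=s&(hsv[...,1]<70)&(hsv[...,2]>60)&(abs(W[...,2]-.09)<.006); print(cv2.minAreaRect((W[k][:,:2]*1000).astype(np.float32)),np.median(W[k][:,2]))
```

```text
scene0 (462, 180) [0.587 0.456 0.128] [76 41 89]
scene0 (461, 190) [0.588 0.458 0.1  ] [60 30 73]
scene0 (461, 200) [0.592 0.459 0.074] [61 35 73]
scene0 (460, 212) [0.661 0.328 0.122] [32 78 40]
scene0 (459, 230) [0.671 0.317 0.085] [31 79 39]
scene0 (457, 250) [0.669 0.329 0.025] [49 83 52]
scene0 (380, 215) [0.543 0.194 0.122] [23 83 76]
scene0 (379, 245) [0.544 0.198 0.043] [31 85 78]
top0 (135, 213) [0.588 0.464 0.134] [87 49 92]
top0 (140, 218) [0.579 0.456 0.121] [52 38 48]
top0 (146, 224) [0.582 0.461 0.051] [55 41 51]
top0 (193, 185) [0.655 0.33  0.131] [43 88 46]
top0 (197, 193) [0.65  0.33  0.082] [46 86 46]
top0 (246, 234) [0.537 0.203 0.131] [ 48 107  97]
w3 (380, 158) [0.516 0.371 0.064] [69 29 80]
w3 (405, 178) [0.538 0.396 0.052] [ 81  29 102]
w3 (430, 193) [0.558 0.426 0.033] [ 85  32 103]
w3 (450, 206) [0.577 0.452 0.017] [ 85  32 103]
w3 (360, 288) [0.667 0.35  0.014] [ 19 104  31]
w3 (380, 300) [0.682 0.373 0.018] [ 19 115  33]
w3 (140, 265) [0.611 0.112 0.035] [  0 131 117]
w3 (165, 242) [0.588 0.143 0.032] [17 42 38]
w3 (215, 195) [0.545 0.199 0.012] [  5 117 104]
red z [nan nan nan]
715 [0.5591 0.3139 0.1421] [[0.5489, 0.3036, 0.1402], [0.5697, 0.3241, 0.1436]] ((559.6405029296875, 313.8360595703125), 11.7600679397583)
((504.2361755371094, 318.2747802734375), (80.83155059814453, 189.95201110839844), 85.7685546875) 0.09032243168725186
```

All three look-alikes have toppled by themselves since the start (they were balanced on their noses); the purple one leans on the block's left side, low (z < 0.08), clear of my fingers. The pin axis measured at (0.5594, 0.3138) agrees with the block's hole. Grasp it.

```bash
cat >> h.py <<'E'
seat=seat+F@np.array([-.0012,.0012,0])
A2=O(ey,-n)
E
python3 - <<'E'
from h import *
b=np.radians(-4.3); by=np.array([-np.sin(b),np.cos(b),0]); A=O(by,[0,0,-1]); p=np.array([.5594,.3138,0])
m.set_gripper(.7)
m.move_ptp(p+[0,0,.2],A)
m.move_l(p+[0,0,.104],max_speed=.12)
m.set_gripper(0,80); print('w',m.current_grip_width()*85,m.current_grip_force(),m.current_force().round(1),m.current_ee_pos().round(4))
m.move_l(p+[0,0,.304],max_speed=.15)
print('w',m.current_grip_width()*85,m.current_force().round(1))
m.move_ptp(P(0,0,.14),A2)
m.move_l(P(0,0,.114),max_speed=.1); m.dwell(.2)
print((m.current_ee_pos()-seat)@F,m.current_force().round(1))
i,d=m.grab_frame('wrist'); save('w4','',i); i2,_=m.grab_frame('scene'); cv2.imwrite('pics/s4.png',cv2.resize(i2[170:330,230:450,::-1],None,fx=3,fy=3)); print(m.current_time())
E
```

```text
w 21.77568415424982 77.99784779548645 [-1.3 -1.8  7.6] [0.5596 0.3138 0.1047]
w 22.220150241599026 [-0.4  0.2 -1.4]
[0.0003697  0.00014102 0.11441482] [-1.   0.5 -3.5]
16.6083
```

View pics/w4.png

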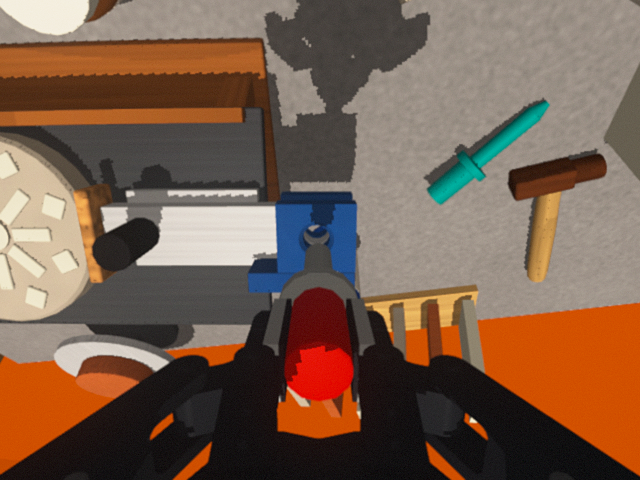

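View pics/s4.png

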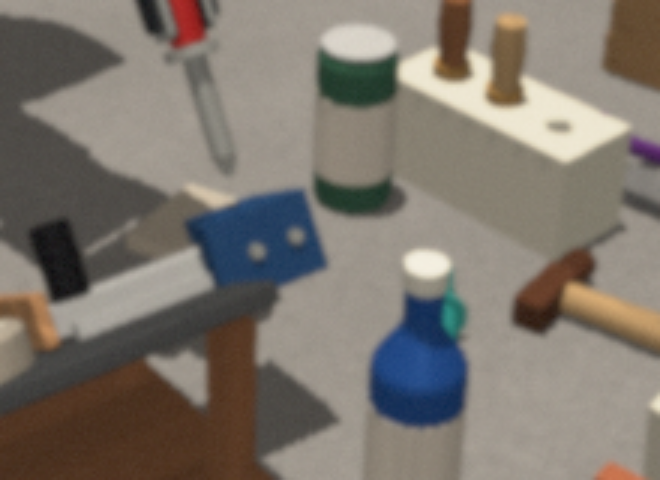

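Pin gripped upright between the pads, nose at about (316,245) just in front of the fork hole at (317,233); laterally centred. Insert under force watch.

```bash
cat > ins.py <<'E'
from h import *
f0=m.current_force()@F
z=(m.current_ee_pos()-seat)@F; z=round(z[2],3); off=np.zeros(2)
while z>.011:
    z-=.004 if z>.022 else .001
    m.move_l(P(off[0],off[1],z),max_speed=.05)
    f=m.current_force()@F-f0; l=(m.current_ee_pos()-seat)@F
    if abs(f).max()>4 or z<.022: print(round(z,3),f.round(1),l.round(4))
    if abs(f[:2]).max()>6: off+=np.clip(f[:2]*5e-5,-.0005,.0005)
    if f[2]>30 : print('stop'); break
print(z,off,m.current_time())
E
python3 ins.py
```

```text
0.022 [ 0.1 -0.  -0.7] [-0.0001 -0.      0.0218]
0.021 [ 0.3 -0.4 -0.5] [-0.0001 -0.      0.021 ]
0.02 [ 0.2 -0.6 -1.3] [-0.   -0.    0.02]
0.019 [-1.2 -0.7 -1.4] [-0.    -0.     0.019]
0.018 [-0.3 -0.3 -0.4] [-0.     -0.      0.0179]
0.017 [-0.2 -0.2 -0.5] [-0.     -0.      0.0169]
0.016 [ 0.6  1.  -1.1] [-0.    -0.     0.016]
0.015 [-0.1  0.7 -0.5] [0.0001 0.     0.015 ]
0.014 [-3.2 -1.9 25.2] [ 0.0001 -0.      0.0148]
0.013 [-7.1 -2.8 50.1] [ 0.0001 -0.0001  0.0147]
stop
0.012999999999999925 [-0.00035457 -0.00014207] 24.6083
```

The pin slid in freely and bottomed out at the expected depth. Release, back off, check.

Run:
```python
from h import *
m.move_l(P(0,0,.0147),max_speed=.03)
m.set_gripper(.75)
m.move_l(P(0,0,.12),max_speed=.12)
m.move_ptp(P(-.03,-.03,.22),A2); m.dwell(.3)
c=m.get_calibration('wrist'); i,d=m.grab_frame('wrist'); W=cloud('wrist',d,c); L=(W-seat)@F
hsv=cv2.cvtColor(i,cv2.COLOR_RGB2HSV).astype(int)
r=((hsv[...,0]<8)|(hsv[...,0]>172))&(hsv[...,1]>130)&(np.linalg.norm(L[...,:2],axis=2)<.03)
q=L[r]; t=q[q[:,2]>.046]; print('red top (want 0,0,.052)',len(t),np.median(t,0).round(4))
s=(np.linalg.norm(L[...,:2],axis=2)<.018)&(np.linalg.norm(L[...,:2],axis=2)>.0135)&~r&(L[...,2]<.02); print('head z (want .008)',np.median(L[s][:,2]).round(4),s.sum())
i2,_=m.grab_frame('scene'); a=cv2.resize(i2[200:320,220:380,::-1],(480,360)); b=cv2.resize(i[:,:,::-1],(480,360))
cv2.imwrite('pics/fin.png',np.vstack([np.hstack([a,b])])[:, :].copy()); im=cv2.imread('pics/fin.png'); cv2.imwrite('pics/fin.png',cv2.resize(im,(800,300)))
print(m.current_time())
```

```text
red top (want 0,0,.052) 721 [-0.0045  0.0023  0.0522]
head z (want .008) 0.0075 421
27.2667
```

View pics/fin.png

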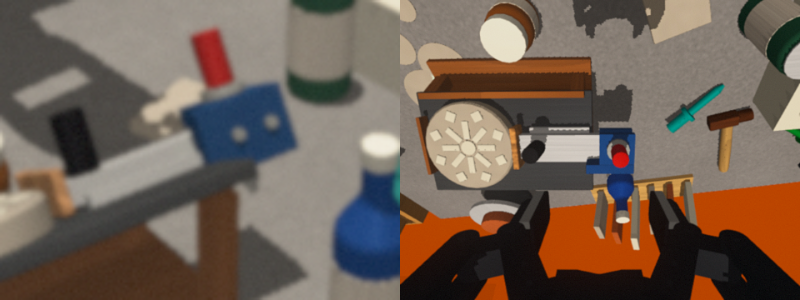

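The pictures show the pin upright in the fork with its head flush (head top at 7.5 mm, 8 expected). The bar is home, the jaw is at the roundel, and the gripper is clear.

```bash
python3 -c "
from h import *
print(m.sign_off())"
```

```text
the job is handed in; nothing more can be done
None
```

The job is handed in at about 27 s: the clamp bar is home against its stop, and the red pin is through the fork and bar with its head flush and released; the green, purple and turquoise look-alikes were found toppled by 11 s, most likely on their own since I never commanded a move near them.

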